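Stand a brittle mortar slab in the gauge fixture and bring the sprung nose up gently

ROBOT

A 6-joint arm with a two-finger parallel gripper is mounted at the origin on a cart in front of the work surface, level with it; the furniture and walls round the work are solid. World frame = base frame: x ahead of the robot, y to its left, z up, the work surface at z = 0. Lengths are in m, angles in rad, forces in N, time in s.
With the tool pointing down it reaches from about 0.4 to 0.825 m from the base axis. Payload 7 kg.
Tool frame: the origin (TCP) lies at the very end of the fingers, on their centre line; the grasp point (between the pads) lies 19 mm behind it; z points along the fingers, y is the line along which they close (so a half turn about z gives the same grasp; the last joint's range is limited). The gripper opens to 85 mm and grips with 20 to 120 N. Pads are 22 mm wide; open, the fingers measure 114 mm over their backs; the gripper's body (76 mm by 85 mm) begins 54 mm behind the grasp point. The pads swing forward as they close: fully open they stand 13 mm farther back than shut.
Start: joints at [1.389, 0.359, 0.012, 0, -1.224, -0.288], TCP at [0.306, 0.602, 0.231] pointing down, gripper open.
Joint ranges: [-3.07, 3.07], [-1.43, 2.12], [-1.02, 1.25], [-3.03, 1.67], [-3.05, -0], [-3.03, 3.03]. Speed limits (rad/s): [2.39, 2.39, 3.01, 3.14, 3.14, 3.14].

INTERFACE

Orientations are given as a rotation vector (axis times angle).
In Python, from rig import arm, camera, camera_params gives the robot as it stands.
- The arm moves only by the shell command python3 -m handwheel 'ROWS' [FORCE]. ROWS is JSON, a list of rows, each a list of 7 numbers: the opening, from 0 (shut) to 1 (fully open), then the shift along the tool's x, y, z in cm, then the turn, a rotation vector about the tool's x, y, z in rad. In form: [[jaw, x, y, z, ax, ay, az], ...]. A call has 1 to 10 rows; each row is the pose to reach, as a shift and turn from the pose commanded when the call began, along the tool's axes at that moment; what a row does not reach only later rows make up. A row lasts 1/10 s, in which the tool goes at most 50 mm and 8.59 degrees, less where a joint would pass 70% of its speed; a pose out of reach is approached as far as the arm can. A call with a gripper value outside its range is refused whole. The fingers move at their own pace and stop on an object; FORCE is the grip in N (left out, the last holds). Time passes only in rows, so rows that repeat a pose let the fingers close. It gives the time, the measured TCP pose, the force, the opening and the grip force at its end, in the units of the state.
- arm.sense(): the state, without advancing time (a new reading comes with each control period).
- camera(name): name is "scene" or "top" or "wrist"; returns (picture, depth): 420x560x3 uint8, red, green, blue; 420x560 float32, m along the optical axis (not along the pixel's ray), 0 where there is no reading.
- camera_params(name): a dict with "fov_y" (degrees; the focal length in pixels is half the picture's height over the tangent of half this angle, whatever the lens; pixels are square), "cx", "cy" (the principal point, pixels), "view" (4x4, takes a point from world to camera coordinates); the wrist camera has in their place "tool_from_camera" (4x4, takes a point from camera to tool coordinates, whose origin is the TCP and whose axes are the flange's). Camera axes: x right, y down, z forward; pixel columns grow to the right and rows downward; lengths in m; the calibration is good to about 2 mm. A picture is of the moment at which its call begins: read the wrist's pose just before it. camera_params takes no time and is no camera call.
- arm.job_done(): hands the job in; it is judged then, once.
The state is a dict: "clock": time; "joint_pos": joint angles; "qvel": joint speeds; "effort": joint torques, N m; "tcp_pos": TCP position; "ee_rot": TCP orientation; "force": force on the tool from outside, world axes, zero at the start; "wrist_torque": the same for the moment, N m; "finger_gap": finger opening in m; "finger_force": force on a finger pad.
Only numpy, scipy, OpenCV 4.12 (cv2) and the standard library are available. Lean on these libraries where they do the work, as an engineer would, in place of code of your own. Each camera call takes 0.05 s, during which the arm holds its last target. There are 200 camera calls.

TASK

The flat mortar slab leaning in the sloping rest is young and brittle. Take it out, stand it upright on its long thin edge on the fixture's bed, about midway across and with its face at the fence, and let go of it; then push the slide by its upright handle until the sprung nose just bears on the slab and holds it lightly against the fence, and leave it so. Treat it gently: a grip of 50 N would crack it and so would 15 N from the nose, so grip lightly, set it down without a knock and never press the nose home, and leave the other things alone.

Things in the scene. Friction and masses are not known exactly. Their poses are not given: they have to be found in the camera images.
- slab: plain grey mortar slab, 120 mm wide (x) by 16 mm thick (y) by 90 mm high (z), 0.34 kg give or take; origin at its centre; symmetrical. At first it leans 30 degrees from vertical in the rest, its z axis up the slope; the upper half stands free and can be pinched across the 16 mm from above along the slope. It leaves the rest by moving along its own z.
- rest: grey sheet-metal sloping rest, 130 x 120 mm, fixed; origin under its base plate. The slab leans towards its -y side (roughly towards the robot) on two rubber-faced ribs at x = -42 and +42 mm that reach 45 mm up the slab's underside; the slab's lower edge sits on a ledge with an 8 mm upstand, 52 mm above the base's underside.
- fixture: fixture, aluminium base plate 130 (x) by 215 (y) by 12 mm, fixed; origin at the underside, z up. Its top is the bed. Across the +y end stands a steel fence 100 mm wide, 10 mm thick, 45 mm high above the bed, with its inner face at y = +75 mm. The slide runs along y on the other half.
- slab_place (a point): point on the bed, 12 mm above the fixture's underside, at the middle of where the slab's lower edge belongs: 8 mm before the fence's inner face; y points to the fence
- jaw: the slide: block 50 x 50 x 40 mm, moves along the fixture's +y to the fence, 62 mm at most; drags with about 5 N and stays where left; origin under the block's middle. Its rubber-tipped sprung nose (18 mm across, 28 mm above the fixture's underside) is screwed out differently each time: tip 57 to 75 mm to +y of this origin. The nose yields 8 mm at 1.5 N per mm, then is solid.
- handle_top (a point): middle of the top of the slide's upright handle, a black plate 34 mm wide (x), 10 mm thick (y) and 64 mm high, 112 mm above the fixture's underside; push it towards +y from its -y face
- prism: bystander: grey mortar bar 40 x 160 x 40 mm lying behind; origin under its middle
- stopwatch: bystander: dark stopwatch 57 x 63 x 16 mm at the front; origin under its middle
- beaker: bystander: clear beaker 72 mm across, 89 mm high; origin under its middle

How it is judged:
By the outcome, as a careful person would: the job done as asked, in the order asked, and still so for the second after the job is handed in, with the robot touching nothing.
It also fails if it takes over 58 s, if anything falls off the work surface, if the arm or the gripper's body presses on something with over 40 N, if the wrist force passes 120 N, or if a joint passes its speed limit or range.

## Working session

There is one attempt and no reset: what is moved stays moved. The work goes in short steps, Python scripts to look and compute and a shell command to move; the robot and the scene stay as the last step left them, time stands still between calls to the robot, and variables do not carry over. Pictures are saved under pics/ and viewed, at most 13 in all, crops included, and the job is handed in when it is done.

```bash
mkdir -p pics; ls; python3 - <<'E'
from rig import arm,camera,camera_params
import cv2,numpy as np
s=arm.sense();print({k:np.round(v,3).tolist() for k,v in s.items()})
for n in("scene","top"):
    p,d=camera(n);cv2.imwrite(f"pics/{n}0.png",p[:,:,::-1]);np.savez(f"{n}0.npz",p=p,d=d)
    print(n,camera_params(n))
print(camera_params("wrist"))
E
```

```text
pics
{'clock': 0.0, 'joint_pos': [1.389, 0.359, 0.011, -0.0, -1.224, -0.288], 'qvel': [-0.0, -0.0, -0.001, -0.0, 0.001, 0.001], 'effort': [0.0, -58.333, 29.343, 6.937, -0.006, 0.0], 'tcp_pos': [0.305, 0.601, 0.23], 'ee_rot': [3.054, -0.731, -0.0], 'force': [0.043, -0.669, -0.522], 'wrist_torque': [0.037, -0.026, -0.008], 'finger_force': 0.0, 'finger_gap': 0.085}
scene {'fov_y': 54.12072365719974, 'cx': 279.4084871746938, 'cy': 204.55577321616136, 'view': array([[ 0.4352823 , -0.9001396 , -0.01667407, -0.22249722],
       [-0.61342135, -0.28297539, -0.73731891,  0.46880622],
       [ 0.6589716 ,  0.33117011, -0.67533902,  0.47636135],
       [ 0.        ,  0.        ,  0.        ,  1.        ]])}
top {'fov_y': 49.95477628486772, 'cx': 275.9221018410201, 'cy': 206.33881467375102, 'view': array([[-0.00178086, -0.99995143, -0.00969368,  0.06967345],
       [-0.98078432,  0.00363768, -0.19506123,  0.61408365],
       [ 0.19508702,  0.00916003, -0.98074316,  0.83685808],
       [ 0.        ,  0.        ,  0.        ,  1.        ]])}
{'fov_y': 68.90552084442385, 'cx': 285.2420138179786, 'cy': 209.8204321201282, 'tool_from_camera': array([[-1.38626459e-04, -9.48173406e-01, -3.17753320e-01,
         8.14662898e-02],
       [ 9.99999731e-01,  9.76124216e-05, -7.27545267e-04,
         8.99140557e-04],
       [ 7.20855745e-04, -3.17753336e-01,  9.48173137e-01,
        -1.42600307e-01],
       [ 0.00000000e+00,  0.00000000e+00,  0.00000000e+00,
         1.00000000e+00]])}
```

View pics/scene0.png

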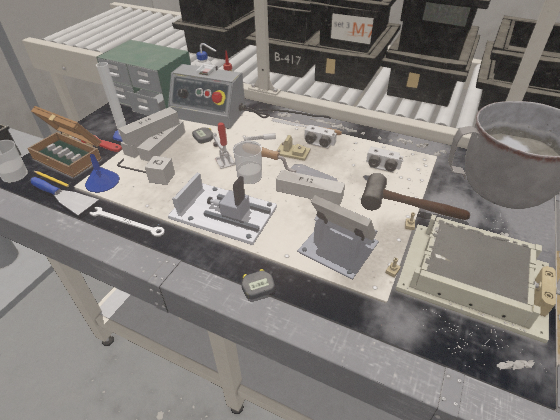

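View pics/top0.png

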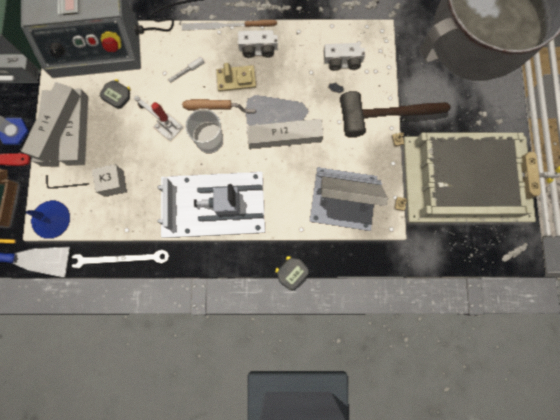

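The scene view shows the slab leaning in the rest near (345,215), and the fixture with its black handle at (239,188). In the top view the slab is at (320-385,178-203), the fixture at (162-266,172-237) with its fence at (167,205) on the left (+y), and the stopwatch at (292,272). I'll enlarge this area and back-project the depth.

```bash
cat > h.py <<'E'
import numpy as np,cv2
from rig import arm,camera,camera_params
from scipy.spatial.transform import Rotation as R
def cam(n,s=None):
    c=camera_params(n);f=210/np.tan(np.radians(c['fov_y']/2))
    if n=='wrist':
        s=s or arm.sense();T=np.eye(4);T[:3,:3]=R.from_rotvec(s['ee_rot']).as_matrix();T[:3,3]=s['tcp_pos']
        W=T@c['tool_from_camera']
    else: W=np.linalg.inv(c['view'])
    return f,c['cx'],c['cy'],W
def cloud(n,d,s=None):
    f,cx,cy,W=cam(n,s);v,u=np.mgrid[:420,:560]
    P=np.stack([(u-cx)/f*d,(v-cy)/f*d,d],-1)
    X=P@W[:3,:3].T+W[:3,3];X[d==0]=np.nan;return X
def ray(n,u,v,z,s=None):
    f,cx,cy,W=cam(n,s);r=W[:3,:3]@[(u-cx)/f,(v-cy)/f,1];o=W[:3,3];return o+r*(z-o[2])/r[2]
def pix(n,X,s=None):
    f,cx,cy,W=cam(n,s);p=np.linalg.inv(W)@np.r_[X,1];return p[0]/p[2]*f+cx,p[1]/p[2]*f+cy
E
python3 - <<'E'
from h import *
t=np.load('top0.npz');s=np.load('scene0.npz')
a=cv2.resize(t['p'][160:285,150:400],None,fx=3.2,fy=3.2,interpolation=2)
cv2.imwrite('pics/topc.png',a[:,:,::-1])
b=cv2.resize(s['p'][165:305,160:400],None,fx=3.3,fy=3.3,interpolation=2)
cv2.imwrite('pics/scenec.png',b[:,:,::-1])
for n,q in(('top',t),('scene',s)):
    X=cloud(n,q['d'])
    print(n)
    for u,v in ([(345,192),(330,188),(375,196),(228,188),(215,225),(180,228),(166,195),(205,202),(340,220),(280,160),(292,272)] if n=='top' else [(345,215),(325,210),(365,225),(239,183),(190,215),(185,195),(345,262),(260,285)]):
        print((u,v),np.round(X[v,u],3))
E
```

```text
top
(345, 192) [ 0.624 -0.058  0.143]
(330, 188) [ 0.634 -0.032  0.132]
(375, 196) [ 0.617 -0.112  0.141]
(228, 188) [0.638 0.157 0.118]
(215, 225) [0.583 0.194 0.021]
(180, 228) [0.577 0.266 0.022]
(166, 195) [0.637 0.287 0.066]
(205, 202) [0.627 0.212 0.045]
(340, 220) [ 0.594 -0.065  0.017]
(280, 160) [0.727 0.06  0.005]
(292, 272) [0.487 0.036 0.015]
scene
(345, 215) [ 0.609 -0.089  0.137]
(325, 210) [ 0.619 -0.047  0.125]
(365, 225) [ 0.599 -0.13   0.138]
(239, 183) [0.627 0.147 0.119]
(190, 215) [0.58  0.257 0.023]
(185, 195) [0.606 0.284 0.052]
(345, 262) [ 0.603 -0.103  0.016]
(260, 285) [0.48  0.026 0.017]
```

View pics/topc.png

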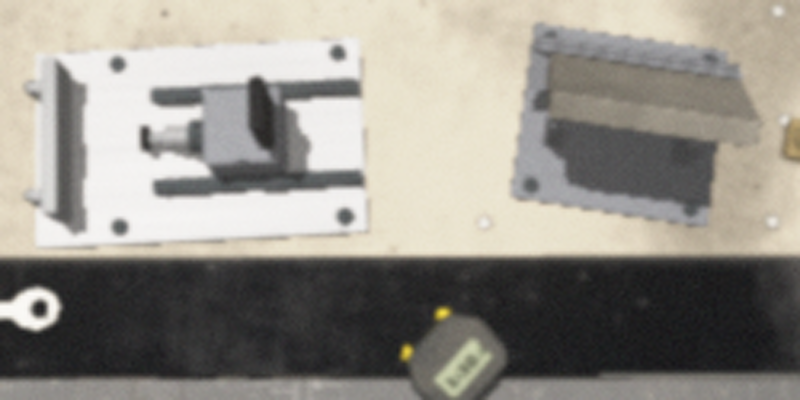

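View pics/scenec.png

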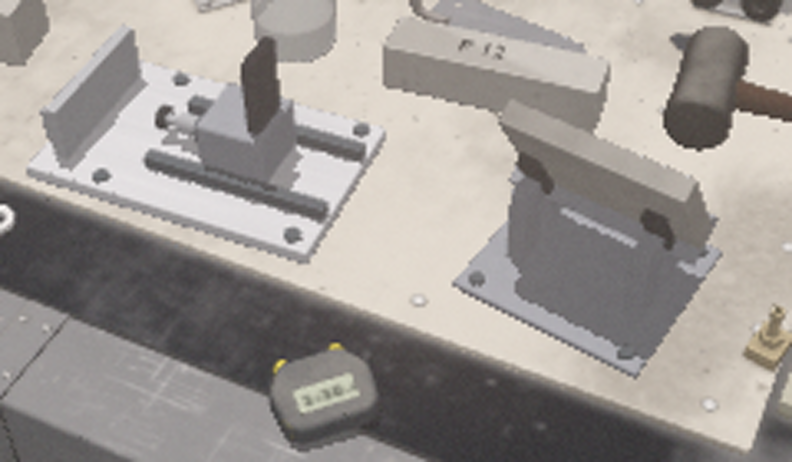

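```bash
cat >> h.py <<'E'
def goal(p,yx,tilt=0,axis=None):
    "tool z down tilted by tilt rad toward horizontal dir perpendicular to tool x; tool x horizontal along yx(rad)"
    x=np.array([np.cos(yx),np.sin(yx),0]);z=np.array([0,0,-1.]);y=np.cross(z,x)
    M=np.stack([x,y,z],1)@R.from_rotvec([tilt,0,0]).as_matrix();return np.array(p),M
def rel(p,M,s=None):
    s=s or arm.sense();C=R.from_rotvec(s['ee_rot']).as_matrix()
    print('shift cm',np.round(C.T@(p-s['tcp_pos'])*100,2),'rot',np.round(R.from_matrix(C.T@M).as_rotvec(),4))
E
python3 - <<'E'
from h import *
rel(*goal([.55,0.0,.36],-np.pi/2))
print(goal([0,0,0],-np.pi/2,-np.pi/6)[1])
E
```

```text
shift cm [ 49.04  42.57 -12.88] rot [ 1.3000e-03 -1.0000e-03  1.1009e+00]
[[ 6.12323400e-17 -8.66025404e-01 -5.00000000e-01]
 [-1.00000000e+00 -5.30287619e-17 -3.06161700e-17]
 [ 0.00000000e+00  5.00000000e-01 -8.66025404e-01]]
```

```bash
python3 -m handwheel '[[1,0,0,-10,0,0,0],[1,0,0,-12.9,0,0,0],[1,49,42.6,-12.9,0,0,1.1],[1,49,42.6,-12.9,0,0,1.1],[1,49,42.6,-12.9,0,0,1.1],[1,49,42.6,-12.9,0,0,1.1],[1,49,42.6,-12.9,0,0,1.1],[1,49,42.6,-12.9,0,0,1.1],[1,49,42.6,-12.9,0,0,1.1],[1,49,42.6,-12.9,0,0,1.1]]' && python3 - <<'E'
from h import *
rel(*goal([.55,0.0,.36],-np.pi/2))
E
```

```text
clock: 1.1
tcp_pos: [0.4559, 0.2295, 0.3492]
ee_rot: [-2.217, 2.226, 0.0]
force: [0.8, 0.1, -0.5]
finger_gap: 0.0854
finger_force: 0.0
shift cm [22.91 -9.51 -1.08] rot [ 0.      0.0002 -0.0041]
```

```bash
python3 -m handwheel '[[1,22.9,-9.5,-1.1,0,0,0],[1,22.9,-9.5,-1.1,0,0,0],[1,22.9,-9.5,-1.1,0,0,0],[1,22.9,-9.5,-1.1,0,0,0],[1,22.9,-9.5,-1.1,0,0,0],[1,22.9,-9.5,-1.1,0,0,0],[1,22.9,-9.5,-1.1,0,0,0],[1,22.9,-9.5,-1.1,0,0,0],[1,22.9,-9.5,-1.1,0,0,0]]' && python3 - <<'E'
from h import *
import pickle
s=arm.sense();p,d=camera('wrist');pickle.dump((s,p,d),open('w1.pkl','wb'));cv2.imwrite('pics/w1.png',p[:,:,::-1])
print(s['tcp_pos'],s['qvel'])
X=cloud('wrist',d,s)
for v in range(20,420,50): print([np.round(X[v,u],3).tolist() for u in range(80,560,100)])
E
```

```text
clock: 2.0
tcp_pos: [0.5507, 0.0037, 0.3602]
ee_rot: [-2.224, 2.218, 0.0]
force: [0.5, -0.3, 0.3]
finger_gap: 0.0853
finger_force: 0.0
[0.55068885 0.00373632 0.36017564] [ 0.00685287 -0.00311723  0.00275383  0.0005227   0.00023135  0.00164477]
[[0.824, -0.188, 0.037], [0.7, -0.195, 0.006], [0.558, -0.196, 0.005], [0.415, -0.197, -0.001], [-0.2, -0.399, -0.852]]
[[0.856, -0.13, 0.005], [0.707, -0.13, 0.007], [0.559, -0.131, 0.005], [0.408, -0.132, -0.002], [-0.234, -0.222, -0.849]]
[[0.871, -0.059, 0.006], [0.715, -0.059, 0.006], [0.559, -0.059, 0.007], [0.169, -0.029, -0.782], [0.108, -0.052, -0.222]]
[[0.887, 0.02, 0.006], [0.723, 0.02, 0.006], [0.559, 0.02, 0.005], [0.157, 0.169, -0.755], [0.111, 0.055, -0.182]]
[[0.907, 0.108, 0.005], [0.733, 0.108, 0.006], [0.559, 0.107, 0.007], [0.103, 0.426, -0.851], [-0.371, 0.426, -0.854]]
[[0.926, 0.206, 0.006], [0.598, -0.008, 0.379], [0.56, 0.206, 0.004], [0.507, -0.008, 0.379], [-0.423, 0.691, -0.851]]
[[0.95, 0.316, 0.006], [0.592, 0.002, 0.4], [0.56, 0.303, 0.021], [0.507, 0.012, 0.388], [-0.486, 0.992, -0.853]]
[[0.612, -0.003, 0.43], [0.577, -0.014, 0.441], [0.56, 0.441, 0.005], [0.526, -0.015, 0.441], [0.489, -0.001, 0.428]]
```

View pics/w1.png

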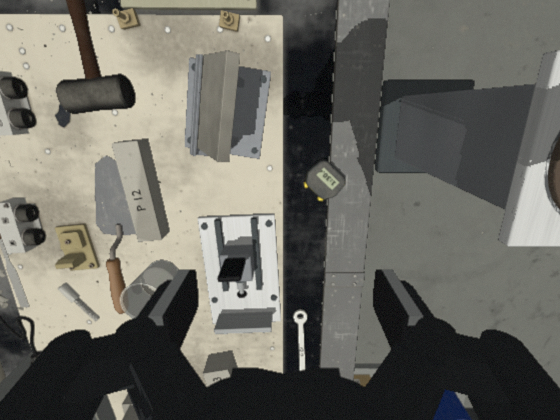

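The wrist view shows the slab at (200-238,55-160), with its top edge on the right. The bed is at (200-280,215-330), the fence at (244,320), the handle top at (233,269) and the nose at (241,291). I'll measure from this view and check against the top view.

```bash
cat > m.py <<'E'
from h import *
import pickle
s,p,d=pickle.load(open('w1.pkl','rb'))
t=np.load('top0.npz')
# 6x enlarged crops side by side
a=cv2.resize(p[45:170,175:280],None,fx=4.6,fy=4.6,interpolation=2)
b=cv2.resize(p[205:340,190:290],None,fx=4.25,fy=4.25,interpolation=2)
H=max(a.shape[0],b.shape[0]);c=np.zeros((H,a.shape[1]+b.shape[1]+4,3),np.uint8);print(a.shape,b.shape)
c[:a.shape[0],:a.shape[1]]=a;c[:b.shape[0],-b.shape[1]:]=b
c=cv2.resize(c,None,fx=.85,fy=.85);print(c.shape);cv2.imwrite('pics/w1c.png',c[:,:,::-1])
for n,pp,dd,box in(('wrist',p,d,(170,20,300,180)),('top',t['p'],t['d'],(305,160,395,235))):
    X=cloud(n,dd,s);u0,v0,u1,v1=box;Q=X[v0:v1,u0:u1].reshape(-1,3)
    # normals by gradients
    gx=np.gradient(X,axis=1);gy=np.gradient(X,axis=0);N=np.cross(gx,gy);N/=np.linalg.norm(N,axis=-1,keepdims=True)+1e-12
    N*=np.sign(N[...,2:3]);N=N[v0:v1,u0:u1].reshape(-1,3)
    hi=Q[:,2]>.09
    for nm,m in(('face',hi&(N[:,0]>.7)),('edge',hi&(N[:,2]>.7))):
        q=Q[m]; 
        for _ in range(3):
            c0=q.mean(0);n0=np.linalg.svd(q-c0)[2][2];n0*=np.sign(n0[2]);r=(q-c0)@n0;q=q[abs(r)<max(.002,2*r.std())]
        print(n,nm,len(q),'c',c0.round(4),'n',n0.round(3),'std',r.std().round(4),'min',q.min(0).round(3),'max',q.max(0).round(3))
E
python3 m.py
```

```text
(575, 483, 3) (574, 425, 3)
(489, 775, 3)
wrist face 1576 c [ 0.6361 -0.0812  0.1184] n [ 0.855 -0.135  0.501] std 0.0002 min [ 0.613 -0.139  0.09 ] max [ 0.661 -0.019  0.144]
wrist edge 835 c [ 0.6159 -0.0775  0.1405] n [-0.49   0.077  0.868] std 0.0007 min [ 0.601 -0.134  0.136] max [ 0.63  -0.018  0.145]
top face 521 c [ 0.6369 -0.0768  0.117 ] n [ 0.856 -0.135  0.499] std 0.0004 min [ 0.614 -0.136  0.09 ] max [ 0.66  -0.019  0.144]
top edge 245 c [ 0.6168 -0.0735  0.1402] n [-0.496  0.079  0.865] std 0.0012 min [ 0.603 -0.132  0.134] max [ 0.63  -0.017  0.145]
```

View pics/w1c.png

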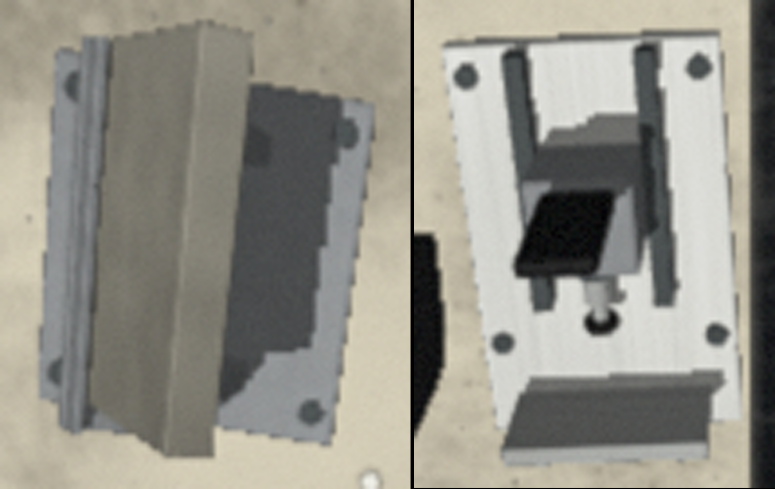

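```bash
cat > m2.py <<'E'
from h import *
import pickle
s,p,d=pickle.load(open('w1.pkl','rb'))
t=np.load('top0.npz')
for n,pp,dd,box,fb in(('wrist',p,d,(170,20,300,180),(185,205,285,345)),('top',t['p'],t['d'],(305,160,395,235),(155,165,272,242))):
    X=cloud(n,dd,s);u0,v0,u1,v1=box;Q=X[v0:v1,u0:u1].reshape(-1,3)
    nf=np.array([.8555,-.135,.500]);w=np.array([.156,.9877,0]);w/=np.linalg.norm(w);zz=np.cross(w,nf);zz*=np.sign(zz[2])
    q=Q[(Q[:,2]>.09)]
    f=np.percentile(q@nf,90)
    q=q[(q@nf<f+.003)&(q@nf>f-.02)]
    a,b=np.percentile(q@w,[.5,99.5]);top=np.percentile(q@zz,98)
    print(n,'w',(b-a).round(4),'topmid',(w*(a+b)/2+nf*(f-.008)+zz*top).round(4),'zz',zz.round(3))
    u0,v0,u1,v1=fb;C=X[v0:v1,u0:u1];G=pp[v0:v1,u0:u1].astype(int)
    gx=np.gradient(C,axis=1);gy=np.gradient(C,axis=0);N=np.cross(gx,gy);N/=np.linalg.norm(N,axis=-1,keepdims=True)+1e-12
    Z=C[...,2];wh=G.min(2)>175; wh&=(Z<.03)&(G.max(2)-G.min(2)<14)
    bed=np.median(Z[wh]);tab=np.median(Z[(~wh)&(abs(Z-.005)<.006)]);print(' bed z',bed.round(4),Z[wh].std().round(4),'board',tab.round(4))
    # plate outline: everything raised >bed-4mm, projected
    m=(Z>bed-.005)&(Z<bed+.006)
    k=C[m][:,:2].astype(np.float32);r=cv2.minAreaRect(k);print(' rect',np.round(r[0],4),np.round(r[1],4),r[2]);print(cv2.boxPoints(r).round(4).tolist())
    ft=(abs(Z-bed-.045)<.006)&(abs(N[...,2])>.8)&(C[...,1]>.25)
    k=C[ft];print(' fence top',len(k),k.mean(0).round(4),k.min(0).round(4),k.max(0).round(4))
    fi=(abs(N[...,1])>.85)&(C[...,1]>.25)&(Z>bed+.006)&(Z<bed+.04)
    k=C[fi]
    if len(k)>20:
        for _ in range(3):
            c=k.mean(0);nn=np.linalg.svd(k-c)[2][2];e=(k-c)@nn;k=k[abs(e)<.003]
        print(' fence face',len(k),c.round(4),nn.round(3),k.min(0).round(3),k.max(0).round(3))
    h=(G.max(2)<70)&(Z>bed+.075)
    k=C[h];print(' handle',len(k),k.min(0).round(4),k.max(0).round(4))
    ht=h&(abs(N[...,2])>.8)&(Z>np.nanmax(Z[h])-.006);k=C[ht]
    if len(k):print(' handletop',len(k),k.mean(0).round(4),k.min(0).round(4),k.max(0).round(4))
    hf=h&(abs(N[...,1])>.8);k=C[hf];
    if len(k)>10:c=k.mean(0);nn=np.linalg.svd(k-c)[2][2];print(' handle face',len(k),c.round(4),nn.round(3),k.min(0).round(3),k.max(0).round(3))
    no=(G.max(2)<70)&(Z>bed+.005)&(Z<bed+.04)&(C[...,1]>.19)&(C[...,1]<.25);k=C[no];
    if len(k):print(' nose',len(k),k.mean(0).round(4),k.min(0).round(4),k.max(0).round(4))
E
python3 m2.py
```

```text
wrist w 0.1179 topmid [ 0.6146 -0.0759  0.1411] zz [-0.494  0.078  0.866]
 bed z 0.022 0.0008 board 0.0058
 rect [0.6281 0.2004] [0.1304 0.2151] 2.7749385833740234
[[0.5577999949455261, 0.3046000003814697], [0.5681999921798706, 0.08980000019073486], [0.6984999775886536, 0.09610000252723694], [0.6880000233650208, 0.3109999895095825]]
 fence top 151 [0.624  0.2873 0.0669] [0.5759 0.282  0.0644] [0.6715 0.2927 0.0691]
 fence face 612 [0.6228 0.2832 0.0455] [ 0.05  -0.999  0.002] [0.576 0.28  0.028] [0.672 0.287 0.062]
 handle 935 [ 0.5918 -0.0082  0.0971] [0.6458 0.1576 0.3966]
 handletop 4 [0.5928 0.0016 0.3919] [ 0.5927 -0.0024  0.391 ] [0.5929 0.008  0.394 ]
 handle face 216 [0.6244 0.1272 0.1487] [-0.094  0.871  0.482] [ 0.592 -0.008  0.097] [0.645 0.158 0.393]
 nose 39 [0.628  0.2254 0.0413] [0.5926 0.2022 0.0301] [0.6596 0.2334 0.0489]
top w 0.1188 topmid [ 0.6142 -0.0734  0.1416] zz [-0.494  0.078  0.866]
 bed z 0.0215 0.0018 board 0.0051
 rect [0.6279 0.2022] [0.1308 0.2142] 2.588296890258789
[[0.5577999949455261, 0.3061999976634979], [0.5674999952316284, 0.09229999780654907], [0.6980999708175659, 0.0982000008225441], [0.6883999705314636, 0.31209999322891235]]
 fence top 105 [0.6248 0.29   0.0665] [0.5764 0.284  0.063 ] [0.6705 0.295  0.0696]
 fence face 181 [0.6226 0.2851 0.0434] [ 0.049 -0.999 -0.003] [0.575 0.282 0.028] [0.674 0.288 0.061]
 handle 80 [0.613  0.1491 0.0976] [0.6438 0.1554 0.1247]
 handletop 20 [0.6306 0.1542 0.1214] [0.6168 0.1527 0.1195] [0.6425 0.1554 0.1247]
 handle face 30 [0.627  0.1501 0.112 ] [-0.011  0.999 -0.049] [0.615 0.149 0.098] [0.642 0.155 0.121]
 nose 2 [0.6215 0.2323 0.0465] [0.6205 0.2322 0.0464] [0.6226 0.2324 0.0466]
```

```bash
python3 - <<'E'
from h import *
tm=np.array([.6145,-.0755,.1412]);zz=np.array([-.494,.078,.866])
p,M=goal(tm+zz*.05,np.radians(-99),np.pi/6);print(M.round(3),p);rel(p,M)
E
```

```text
[[-0.156 -0.855  0.494]
 [-0.988  0.135 -0.078]
 [ 0.    -0.5   -0.866]] [ 0.5898 -0.0716  0.1845]
shift cm [ 7.55 -3.89 17.58] rot [0.5223 0.042  0.1563]
```

```bash
python3 -m handwheel '[[0.7,3,-1.5,4,0.5223,0.042,0.1563],[0.7,5,-3,8,0.5223,0.042,0.1563],[0.7,7,-3.9,11,0.5223,0.042,0.1563],[0.7,7.55,-3.9,13,0.5223,0.042,0.1563],[0.7,7.55,-3.9,16,0.5223,0.042,0.1563],[0.7,7.55,-3.9,17.6,0.5223,0.042,0.1563],[0.7,7.55,-3.9,17.6,0.5223,0.042,0.1563],[0.7,7.55,-3.9,17.6,0.5223,0.042,0.1563]]' && python3 - <<'E'
from h import *
import pickle
s=arm.sense();p,d=camera('wrist');pickle.dump((s,p,d),open('w2.pkl','wb'))
tm=np.array([.6145,-.0755,.1412]);zz=np.array([-.494,.078,.866])
rel(*goal(tm+zz*.05,np.radians(-99),np.pi/6),s)
rel(*goal(tm-zz*.037,np.radians(-99),np.pi/6),s)
cv2.imwrite('pics/w2.png',p[:,:,::-1])
X=cloud('wrist',d,s)
nf=np.array([.8555,-.135,.500]);w=np.array([.156,.9877,0])
q=X.reshape(-1,3);q=q[(abs((q-tm)@w)<.04)&(abs((q-tm)@nf)<.02)&(abs((q-tm)@zz)<.05)]
e=q-tm;print(len(q),'n',np.percentile(e@nf,[2,50,98]).round(4),'z',np.percentile(e@zz,[2,50,98]).round(4))
q=X.reshape(-1,3);e=q-tm;m=(abs(e@zz)<.004)&(abs(e@nf)<.012);print('w ends',np.percentile(e[m]@w,[1,99]).round(4),'n',np.percentile(e[m]@nf,[1,99]).round(4))
E
```

```text
clock: 2.85
tcp_pos: [0.5867, -0.0717, 0.1805]
ee_rot: [-1.79, 2.092, -0.556]
force: [0.3, -1.7, -0.3]
finger_gap: 0.0599
finger_force: 0.0
shift cm [-0.06 -0.47 -0.2 ] rot [ 0.0056 -0.0008  0.002 ]
shift cm [-0.07 -0.52  8.5 ] rot [ 0.0056 -0.0008  0.002 ]
2638 n [-0.0125 -0.0006  0.0073] z [-0.0466 -0.0014 -0.0002]
w ends [-0.0596  0.0576] n [-0.0081  0.0075]
```

View pics/w2.png

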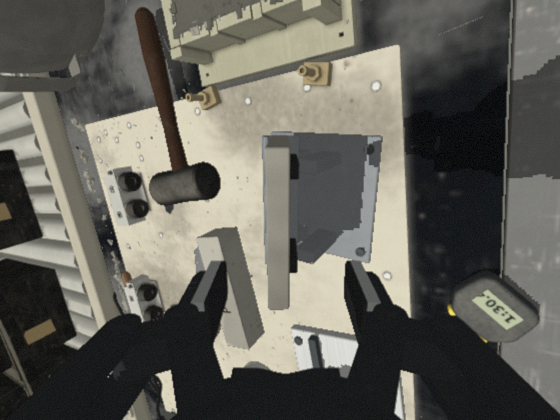

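The slab shows edge-on at (278,135-308), and the fingers at x≈220 and 355 straddle it. The measured pose is confirmed to within 1 mm, so I'll descend along the slope.

```bash
python3 -m handwheel '[[0.7,0,0,0,0,0,0],[0.7,0,0,2,0,0,0],[0.7,0,0,4,0,0,0],[0.7,0,0,6,0,0,0],[0.7,0,0,7.5,0,0,0],[0.7,0,0,8.3,0,0,0],[0.7,0,0,8.7,0,0,0],[0.7,0,0,8.7,0,0,0],[0.7,0,0,8.7,0,0,0]]' && python3 - <<'E'
from h import *
tm=np.array([.6145,-.0755,.1412]);zz=np.array([-.494,.078,.866])
rel(*goal(tm-zz*.037,np.radians(-99),np.pi/6))
E
```

```text
clock: 3.8
tcp_pos: [0.6366, -0.079, 0.1369]
ee_rot: [-1.812, 2.119, -0.513]
force: [0.0, 1.4, -0.5]
finger_gap: 0.0599
finger_force: 0.0
shift cm [0.   1.61 2.3 ] rot [0.0483 0.0002 0.0009]
```

```bash
python3 - <<'E'
from h import *
s=arm.sense();print(s['joint_pos'],s['qvel'],s['effort'],s['force'],s['wrist_torque'])
E
```

```text
[-0.15013305  0.14781019 -0.94801585  1.66604878 -0.00299705 -1.67129209] [-0.00403176 -0.00384412 -0.00546676 -0.00042052 -0.00097093 -0.00305971] [-2.85013730e-02 -3.39068913e+01  2.24734747e+01 -3.26272873e-01
 -1.54930400e-01  1.95556367e-02] [ 0.00534705  1.3671038  -0.53156914] [0.23169119 1.48406437 0.04337646]
```

```bash
cat > fk.py <<'E'
from h import *
import pickle
Rz=lambda a:R.from_rotvec([0,0,a]).as_matrix()
Ry=lambda a:R.from_rotvec([0,a,0]).as_matrix()
Rx=lambda a:R.from_rotvec([a,0,0]).as_matrix()
def fk(q,P):
    a1,d1,L,a3,d4,d6,e,o1=P[:8]
    A=Rz(q[0]+o1);F=Ry(q[1]-q[2])           # forearm x-axis pitched down
    p=np.array([a1,e,d1])+Ry(q[1])@[0,0,L]+F@[d4,0,a3]
    W=F@Rx(P[8]*q[3])@Ry(-q[4])@Rx(P[9]*q[5])
    return A@(p+W@[d6,0,0]), A@W@P_T
# tool axes at zero: z along forearm x ; x lateral -y ; y = z cross x
P_T=np.array([[0,0,1.],[-1,0,0],[0,-1,0]])
E
cat > fit.py <<'E'
from fk import *
from scipy.optimize import least_squares
S=[pickle.load(open(f'w{i}.pkl','rb'))[0] for i in(1,2)]+[arm.sense()]
D=[(np.array([1.389,.359,.012,0,-1.224,-.288]),np.array([.306,.602,.231]),R.from_rotvec([3.054,-.731,0]).as_matrix())]+[(np.array(s['joint_pos']),np.array(s['tcp_pos']),R.from_rotvec(s['ee_rot']).as_matrix()) for s in S]
best=None
for s4 in(1,-1):
  for s6 in(1,-1):
    def f(x):
        P=[*x,s4,s6];r=[]
        for q,p,M in D:
            a,B=fk(q,P);r+=[*(a-p),*.3*(B-M).ravel()]
        r=np.r_[r,.003*(x-np.array([0,.4,.4,0,.4,.2,0,0]))];return r
    o=least_squares(f,[0,.4,.4,0,.4,.2,0,0]);print(s4,s6,o.cost,o.x.round(4),'pos res',np.abs(o.fun[:-8].reshape(4,12)[:,:3]).max().round(4))
for q,p,M in D: print(q.round(3),p.round(3),M[:,0].round(2),M[:,2].round(2))
E
python3 fit.py
```

```text
1 1 0.04497792423893473 [ 0.336  -0.0574  0.3363  0.1176  0.1745  0.0377  0.1543 -0.4727] pos res 0.1381
1 -1 0.6115919760989834 [ 0.1325 -0.2408  0.4833  0.2299  0.1028  0.1257 -0.4286  0.5579] pos res 0.1108
-1 1 0.5399231867186582 [-0.1718  0.9582  0.0809 -0.1772  0.4624  0.4529  0.5948 -1.4704] pos res 0.1018
-1 -1 0.015418643449661006 [ 0.2149  0.0323  0.5331  0.1094  0.2296  0.2997 -0.1235  0.0091] pos res 0.1331
[ 1.389  0.359  0.012  0.    -1.224 -0.288] [0.306 0.602 0.231] [ 0.89 -0.45  0.  ] [-0. -0. -1.]
[ 0.362  0.095 -0.044 -0.    -1.432 -0.36 ] [0.551 0.004 0.36 ] [ 0. -1. -0.] [ 0.  0. -1.]
[ 0.134  0.002 -0.986  1.047 -0.166 -1.293] [ 0.587 -0.072  0.18 ] [-0.16 -0.99  0.  ] [ 0.49 -0.08 -0.87]
[-0.15   0.148 -0.948  1.666 -0.003 -1.671] [ 0.637 -0.079  0.137] [-0.16 -0.99  0.  ] [ 0.45 -0.07 -0.89]
```

```bash
sed -i 's/a1,d1,L,a3,d4,d6,e,o1=P\[:8\]/a1,d1,L,a3,d4,d6,e,o1,c,g=P[:10]/; s/P\[8\]\*q/P[10]*q/; s/P\[9\]\*q/P[11]*q/; s/p+W@\[d6,0,0\]/p+F@Rx(P[10]*q[3])@(np.array([0,c,0])+Ry(-q[4])@[d6,0,g])/' fk.py
sed -i 's/\[0,.4,.4,0,.4,.2,0,0\]/[0,.4,.4,0,.4,.2,0,0,-.19,0]/g; s/fun\[:-8\]/fun[:-10]/; s/\.003\*/.0003*/' fit.py; python3 fit.py|head -4
```

```text
1 1 0.031659665016505203 [ 0.4798 -0.1383  0.3239  0.246  -0.0703  0.1265  0.3203 -0.4705 -0.2324
  0.0665] pos res 0.0627
1 -1 0.6043711117915728 [ 0.3758 -0.4668  0.3518  0.2384  0.0243 -0.2046 -0.4489  0.5174 -0.0094
 -0.1211] pos res 0.0521
```

```bash
python3 fit.py|sed -n 7,8p; cat >> fit.py <<'E'
P=[*o.x,-1,-1]
for q,p,M in D:
    a,B=fk(q,P);print('pos',(a-p).round(4),'rot',R.from_matrix(B.T@M).as_rotvec().round(3))
E
python3 fit.py|tail -4
```

```text
-1 -1 1.453129691981706e-07 [-1.000e-04  1.982e-01  6.021e-01  1.000e-04  4.635e-01  3.733e-01
 -1.000e-04 -0.000e+00 -1.918e-01  1.000e-04] pos res 0.0002
pos [-0.0002  0.      0.    ] rot [-0.001  0.     0.   ]
pos [ 0.0001 -0.0001 -0.    ] rot [-0. -0. -0.]
pos [-0. -0.  0.] rot [ 0. -0. -0.]
pos [ 0.  0. -0.] rot [ 0. -0. -0.]
```

The kinematic model fits to 0.2 mm. Next I'll list the joint solutions for the grasp (both half-turns) and for the later poses.

```bash
cat > ik.py <<'E'
from fk import *
from scipy.optimize import least_squares
PP=[0,.1982,.6021,0,.4635,.3733,0,0,-.1918,0,-1,-1]
lo=np.array([-3.07,-1.43,-1.02,-3.03,-3.05,-3.03]);hi=np.array([3.07,2.12,1.25,1.67,0,3.03])
def ik(p,M,n=40,seed=0):
    g=np.random.default_rng(seed);out=[]
    for _ in range(n):
        q0=g.uniform(lo,hi)
        def f(q):
            a,B=fk(q,PP);return np.r_[a-p,.3*R.from_matrix(B.T@M).as_rotvec()]
        o=least_squares(f,q0,bounds=(lo,hi),max_nfev=60)
        if o.cost<1e-9 and not any(np.abs(o.x-k).max()<.05 for k in out): out.append(o.x)
    return out
E
python3 - <<'E'
from ik import *
tm=np.array([.6145,-.0755,.1412]);zz=np.array([-.494,.078,.866])
for nm,dz,dt in(('grasp',-.037,0),('grasp+50',.013,0),('pre',.05,0),('out',.07,0)):
  for yaw in(-99,81):
    # half-turned: same z axis
    p,M=goal(tm+zz*dz,np.radians(-99),np.pi/6+dt)
    if yaw==81: M=M@R.from_rotvec([0,0,np.pi]).as_matrix()
    print(nm,yaw,[x.round(2).tolist() for x in ik(p,M)])
E
```

```text
grasp -99 []
grasp 81 []
grasp+50 -99 []
grasp+50 81 []
pre -99 [[0.14, 0.0, -0.98, 1.03, -0.17, -1.29]]
pre 81 [[0.14, 0.0, -0.98, 1.03, -0.17, 1.86]]
out -99 [[0.23, -0.04, -0.93, 0.81, -0.27, -1.14]]
out 81 [[0.23, -0.04, -0.93, 0.81, -0.27, 2.0]]
```

```bash
cat > s.py <<'E'
from ik import *
tm=np.array([.6145,-.0755,.1412]);zz=np.array([-.494,.078,.866]);w=np.array([.156,.9877,0]);w/=np.linalg.norm(w)
def gpose(psi,dz,half=0,off=0):
    _,M=goal([0,0,0],np.radians(-99),np.pi/6)
    gp=tm-zz*.018+w*off+zz*dz
    M=M@R.from_rotvec([0,psi,0]).as_matrix()
    if half:M=M@R.from_rotvec([0,0,np.pi]).as_matrix()
    return gp+.019*M[:,2],M
def tol(q):return np.minimum(q-lo,hi-q).min()
if __name__=='__main__':
  for deg in(-40,-30,-25,-20,-15,-10,-5,5,10,15,20,25,30,40):
    r=[]
    for dz in(0,.06):
      p,M=gpose(np.radians(deg),dz); r.append([(x.round(2).tolist(),tol(x).round(2)) for x in ik(p,M,24)])
    print(deg,r)
E
python3 s.py
```

```text
-40 [[([-0.37, 0.39, -0.2, -1.04, -0.97, 1.02], np.float64(0.82))], [([-0.37, 0.28, -0.22, -0.99, -1.01, 0.94], np.float64(0.8))]]
-30 [[([-0.24, 0.31, -0.28, -0.91, -0.74, 0.84], np.float64(0.74))], [([-0.22, 0.19, -0.31, -0.84, -0.78, 0.74], np.float64(0.71))]]
-25 [[([-0.15, 0.27, -0.32, -0.81, -0.61, 0.71], np.float64(0.61))], [([-0.12, 0.15, -0.36, -0.73, -0.66, 0.58], np.float64(0.66))]]
-20 [[([-0.05, 0.24, -0.39, -0.67, -0.48, 0.51], np.float64(0.48))], [([-0.01, 0.12, -0.43, -0.57, -0.53, 0.37], np.float64(0.53))]]
-15 [[([0.07, 0.22, -0.49, -0.45, -0.33, 0.23], np.float64(0.33))], [([0.11, 0.09, -0.54, -0.32, -0.39, 0.07], np.float64(0.39))]]
-10 [[([0.19, 0.2, -0.7, 0.04, -0.12, -0.33], np.float64(0.12))], [([0.22, 0.07, -0.72, 0.08, -0.23, -0.39], np.float64(0.23))]]
-5 [[], []]
5 [[], []]
10 [[], [([0.05, 0.07, -1.01, 1.55, -0.27, -1.73], np.float64(0.01))]]
15 [[], [([0.16, 0.1, -0.99, 1.45, -0.41, -1.73], np.float64(0.03))]]
20 [[], [([0.24, 0.13, -0.98, 1.38, -0.53, -1.75], np.float64(0.04))]]
25 [[([0.19, 0.27, -0.96, 1.58, -0.58, -1.95], np.float64(0.06))], [([0.32, 0.16, -0.96, 1.31, -0.65, -1.76], np.float64(0.06))]]
30 [[([0.28, 0.31, -0.93, 1.47, -0.69, -1.93], np.float64(0.09))], [([0.39, 0.21, -0.93, 1.26, -0.76, -1.78], np.float64(0.09))]]
40 [[([0.41, 0.41, -0.87, 1.3, -0.89, -1.92], np.float64(0.15))], [([0.49, 0.3, -0.87, 1.16, -0.95, -1.81], np.float64(0.15))]]
```

```bash
cat >> s.py <<'E'
def place(psi,dz,yaw,c=(.6243,.276,.0218+.074)):
    _,M=goal([0,0,0],np.radians(yaw));M=M@R.from_rotvec([0,psi,0]).as_matrix()
    return np.array(c)+[0,0,dz]+.019*M[:,2],M
E
python3 - <<'E'
from s import *
ps=np.radians(-15)
for dz in(.0,.08):
  for yaw in(-177.2,2.8):
    print(dz,yaw,[(x.round(2).tolist(),tol(x).round(2)) for x in ik(*place(ps,dz,yaw),24)])
s=arm.sense()
def g(dz):
    p,M=gpose(ps,dz+.002);return p,M
print('back to flat above'); p1,M1=goal([.56,-.06,.30],np.radians(-99));rel(p1,M1,s)
p2,M2=g(.06)
for a,b in((.09,0),(.06,0),(.0,0)):
    print(a,g(a)[0],[x.round(2).tolist() for x in ik(*g(a),12)])
C=M1;print('from flat: shift',(C.T@(p2-p1)*100).round(2),R.from_matrix(C.T@M2).as_rotvec().round(4))
E
```

```text
0.0 -177.2 [([0.78, 0.39, -0.51, 0.36, -0.51, -2.6], np.float64(0.43))]
0.0 2.8 [([0.62, 0.63, 0.12, -0.15, -1.29, 1.05], np.float64(1.13))]
0.08 -177.2 [([0.79, 0.3, -0.39, 0.27, -0.7, -2.5], np.float64(0.53))]
0.08 2.8 [([0.62, 0.56, 0.2, -0.14, -1.43, 1.03], np.float64(1.05))]
back to flat above
shift cm [ -0.68  -0.47 -18.09] rot [-0.4753 -0.      0.001 ]
0.09 [ 0.5877766  -0.06630647  0.18939019] [[0.13, 0.02, -0.56, -0.27, -0.43, -0.01]]
0.06 [ 0.6025966  -0.06864647  0.16341019] [[0.12, 0.09, -0.54, -0.32, -0.39, 0.06]]
0.0 [ 0.6322366  -0.07332647  0.11145019] [[0.08, 0.21, -0.49, -0.45, -0.33, 0.22]]
from flat: shift [ 0.19 -4.34 13.66] [ 0.5206 -0.2558 -0.0685]
```

```bash
python3 -m handwheel '[[0.7,0,0,-4,0,0,0],[0.7,0,0,-8,0,0,0],[0.7,-0.7,-0.5,-12,-0.2,0,0],[0.7,-0.7,-0.5,-16,-0.475,0,0],[0.7,-0.7,-0.5,-18.1,-0.475,0,0],[0.7,-0.7,-0.5,-18.1,-0.475,0,0],[0.7,-0.7,-0.5,-18.1,-0.475,0,0],[0.7,-0.7,-0.5,-18.1,-0.475,0,0],[0.7,-0.7,-0.5,-18.1,-0.475,0,0],[0.7,-0.7,-0.5,-18.1,-0.475,0,0]]' && python3 - <<'E'
from s import *
s=arm.sense();print(s['joint_pos'])
rel(*goal([.56,-.06,.30],np.radians(-99)),s)
p,M=gpose(np.radians(-15),.062);rel(p,M,s)
E
```

```text
clock: 4.8
tcp_pos: [0.5617, -0.0596, 0.3008]
ee_rot: [-2.04, 2.387, 0.003]
force: [1.1, -0.4, -1.6]
finger_gap: 0.0598
finger_force: 0.0
[ 0.23897529  0.13976064 -0.12195637 -0.0026162  -1.3085652  -0.39514437]
shift cm [0.07 0.17 0.08] rot [0.0005 0.0025 0.0002]
shift cm [ 0.29 -4.18 13.74] rot [ 0.521  -0.2532 -0.069 ]
```

```bash
python3 -m handwheel '[[0.7,0.1,-2,4,0.1,-0.2558,-0.0685],[0.7,0.2,-4.3,7,0.2,-0.2558,-0.0685],[0.7,0.2,-4.3,9,0.5206,-0.2558,-0.0685],[0.7,0.2,-4.3,11,0.5206,-0.2558,-0.0685],[0.7,0.2,-4.3,13.7,0.5206,-0.2558,-0.0685],[0.7,0.2,-4.3,13.7,0.5206,-0.2558,-0.0685],[0.7,0.2,-4.3,13.7,0.5206,-0.2558,-0.0685],[0.7,0.2,-4.3,13.7,0.5206,-0.2558,-0.0685],[0.7,0.2,-4.3,13.7,0.5206,-0.2558,-0.0685]]' && python3 - <<'E'
from s import *
s=arm.sense();print(s['joint_pos'])
for dz in(.062,.002):
    p,M=gpose(np.radians(-15),dz);rel(p,M,s)
E
```

```text
clock: 5.7
tcp_pos: [0.6034, -0.0695, 0.1638]
ee_rot: [-1.75, 1.911, -0.307]
force: [-0.3, -0.2, 0.4]
finger_gap: 0.06
finger_force: 0.0
[ 0.11316717  0.08822868 -0.54194464 -0.32156265 -0.3891048   0.06286093]
shift cm [-0.07  0.1   0.01] rot [-0.0011 -0.0003 -0.0009]
shift cm [1.48 0.11 5.8 ] rot [-0.0011 -0.0003 -0.0009]
```

```bash
python3 -m handwheel '[[0.7,0.5,0.05,2,0,0,0],[0.7,1.0,0.05,4,0,0,0],[0.7,1.3,0.05,5,0,0,0],[0.7,1.5,0.05,5.8,0,0,0],[0.7,1.5,0.05,5.8,0,0,0],[0.7,1.5,0.05,5.8,0,0,0]]' && python3 - <<'E'
from s import *
import pickle
s=arm.sense();print(s['force'])
p,M=gpose(np.radians(-15),.002);rel(p,M,s)
s=arm.sense();p,d=camera('wrist');cv2.imwrite('pics/w3.png',p[:,:,::-1])
E
```

```text
clock: 6.3
tcp_pos: [0.6317, -0.0739, 0.1106]
ee_rot: [-1.75, 1.913, -0.306]
force: [0.4, -0.3, 0.3]
finger_gap: 0.0597
finger_force: 0.0
[ 0.3901049  -0.28242437  0.34419239]
shift cm [-0.07 -0.08 -0.03] rot [ 0.0003 -0.0007 -0.0019]
```

View pics/w3.png

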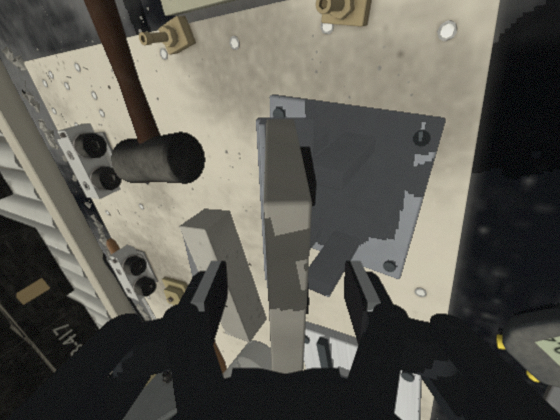

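The slab at (268-310) is centred between the fingers (222 and 352), so I'll close lightly.

```bash
python3 -m handwheel '[[0.45,0,0,0,0,0,0],[0.3,0,0,0,0,0,0],[0.25,0,0,0,0,0,0],[0.22,0,0,0,0,0,0],[0.19,0,0,0,0,0,0],[0.16,0,0,0,0,0,0],[0.12,0,0,0,0,0,0],[0.12,0,0,0,0,0,0],[0.12,0,0,0,0,0,0],[0.12,0,0,0,0,0,0]]' 22
```

```text
clock: 7.35
tcp_pos: [0.6324, -0.074, 0.1111]
ee_rot: [-1.75, 1.912, -0.308]
force: [3.4, -1.8, 4.4]
finger_gap: 0.0158
finger_force: 24.1
```

```bash
python3 -m handwheel '[[0.12,-0.05,0,-0.2,0,0,0],[0.12,-0.2,0,-0.7,0,0,0],[0.12,-0.4,0,-1.5,0,0,0],[0.12,-0.8,0,-3,0,0,0],[0.12,-1.2,0,-4.5,0,0,0],[0.12,-1.7,0,-6.3,0,0,0],[0.12,-2.1,0,-8,0,0,0],[0.12,-2.1,0,-8,0,0,0],[0.12,-2.1,0,-8,0,0,0]]' 22 && python3 - <<'E'
from s import *
s=arm.sense();print(s['joint_pos'])
p,M=place(np.radians(-15),.11,2.8);rel(p,M,s)
# via: high over between, upright, yaw -99 -> half
p,M=place(np.radians(-15),.13,-50,c=(.56,.04,.0958));rel(p,M,s);print(p,[x.round(2) for x in ik(p,M,12)])
E
```

```text
clock: 8.25
tcp_pos: [0.5888, -0.0675, 0.1802]
ee_rot: [-1.752, 1.915, -0.302]
force: [0.4, 0.0, -3.8]
finger_gap: 0.0157
finger_force: 22.9
[ 0.127882    0.04114785 -0.56104503 -0.2823649  -0.41740057  0.00963692]
shift cm [-33.68   1.73   7.14] rot [-0.8095 -0.4602 -1.5778]
shift cm [-11.37   2.92  -1.93] rot [-0.6867 -0.2221 -0.6825]
[0.55683905 0.04376707 0.20744741] [array([ 0.26,  0.29, -0.07, -0.24, -1.33,  0.51])]
```

```bash
python3 - <<'E'
from s import *
p,M=place(np.radians(-15),.16,-50,c=(.56,.04,.0958));rel(p,M)
E
```

```text
shift cm [-12.04   1.43  -4.45] rot [-0.6867 -0.2221 -0.6825]
```

```bash
python3 -m handwheel '[[0.12,-2,1,-3,-0.07,-0.02,-0.07],[0.12,-4,1.4,-4.5,-0.17,-0.055,-0.17],[0.12,-6,1.4,-4.5,-0.27,-0.09,-0.27],[0.12,-8,1.4,-4.5,-0.37,-0.12,-0.37],[0.12,-10,1.4,-4.5,-0.47,-0.15,-0.47],[0.12,-11,1.4,-4.5,-0.57,-0.185,-0.57],[0.12,-12,1.4,-4.5,-0.6867,-0.2221,-0.6825],[0.12,-12,1.4,-4.5,-0.6867,-0.2221,-0.6825],[0.12,-12,1.4,-4.5,-0.6867,-0.2221,-0.6825]]' 22 && python3 - <<'E'
from s import *
s=arm.sense();print(s['joint_pos'])
p,M=place(np.radians(-15),.13,2.8);rel(p,M,s)
E
```

```text
clock: 9.15
tcp_pos: [0.5586, 0.0437, 0.2366]
ee_rot: [-2.728, 1.273, 0.36]
force: [-1.0, -0.7, -3.7]
finger_gap: 0.0157
finger_force: 23.4
[ 0.25589916  0.27545132 -0.02471449 -0.2396631  -1.39070026  0.49904027]
shift cm [-12.66 -19.58   6.39] rot [-2.378e-01  4.000e-04 -8.908e-01]
```

```bash
python3 -m handwheel '[[0.12,-1.3,-2,0.6,-0.024,0,-0.09],[0.12,-3,-5,1.5,-0.06,0,-0.23],[0.12,-5,-8,2.5,-0.1,0,-0.37],[0.12,-7,-11,3.5,-0.135,0,-0.5],[0.12,-9,-14,4.5,-0.17,0,-0.64],[0.12,-11,-17,5.5,-0.205,0,-0.77],[0.12,-12.7,-19.2,6.4,-0.238,0,-0.891],[0.12,-12.7,-19.2,6.4,-0.238,0,-0.891],[0.12,-12.7,-19.2,6.4,-0.238,0,-0.891]]' 22 && python3 - <<'E'
from s import *
import pickle
s=arm.sense();print(s['joint_pos'])
p,d=camera('wrist');pickle.dump((s,p,d),open('w4.pkl','wb'));cv2.imwrite('pics/w4.png',p[:,:,::-1])
rel(*place(np.radians(-15),.13,2.8),s);rel(*place(np.radians(-15),0,2.8),s)
p,d=camera('top');pickle.dump((s,p,d),open('t4.pkl','wb'))
p,d=camera('scene');pickle.dump((s,p,d),open('s4.pkl','wb'))
E
```

```text
clock: 10.05
tcp_pos: [0.6154, 0.2735, 0.2094]
ee_rot: [3.108, 0.076, -0.405]
force: [-0.8, -0.3, -2.6]
finger_gap: 0.0155
finger_force: 23.4
[ 0.62448517  0.52203607  0.25073452 -0.13996582 -1.5188653   1.01788536]
shift cm [ 0.44 -0.2   0.09] rot [ 0.0002 -0.0027 -0.    ]
shift cm [ 3.77 -0.21 12.65] rot [ 0.0002 -0.0027 -0.    ]
```

View pics/w4.png

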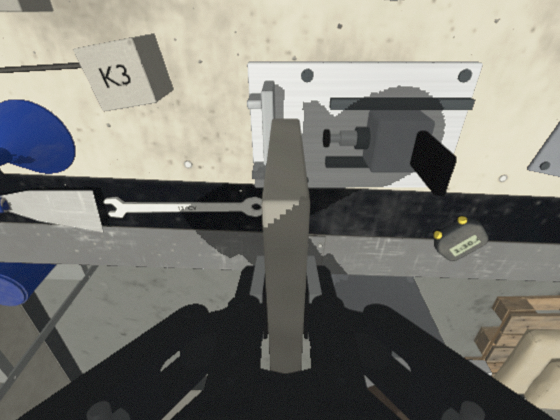

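The slab is held upright at (265-310,120-370) above the fixture. The fence is at (250-285,85-180) and the nose tip at (327,138). Next I'll measure the slab relative to the fence and the bed.

```bash
cat > m4.py <<'E'
from s import *
import sys
ex=np.array([.9988,.0489,0]);ey=np.array([-.0489,.9988,0]);O=np.array([.6243,.276,0])
for tag,n in(('w4','wrist'),('t4','top'),('s4','scene')):
    s,p,d=pickle.load(open(tag+'.pkl','rb'));X=cloud(n,d,s)-O
    q=np.stack([X@ex,X@ey,X[...,2]],-1);gx=np.gradient(q,axis=1);gy=np.gradient(q,axis=0)
    N=np.cross(gx,gy);N/=np.linalg.norm(N,axis=-1,keepdims=True)+1e-12
    q=q.reshape(-1,3);N=abs(N.reshape(-1,3))
    def sel(a,b,nax,th=.9):return q[((q>a)&(q<b)).all(1)&(N[:,nax]>th)]
    print(n)
    for nm,a,b,ax in(('bed',(-.06,-.16,.01),(.06,-.01,.03),2),('fence top',(-.05,-.01,.055),(.05,.03,.078),2),('fence face',(-.05,-.005,.028),(.05,.02,.06),1),('slab top',(-.07,-.02,.18),(.07,.02,.27),2),('slab y faces',(-.07,-.02,.145),(.07,.02,.27),1),('slab x ends',(-.08,-.01,.145),(.08,.01,.25),0),('nose end',(-.02,-.09,.03),(.02,-.03,.05),1),('nose',(-.01,-.07,.04),(.01,-.03,.055),2),('handle top',(-.03,-.16,.112),(.03,-.1,.13),2),('handle yface',(-.03,-.16,.07),(.03,-.1,.12),1)):
        k=sel(a,b,ax)
        if len(k)>5:print('  ',nm,len(k),'med',np.median(k,0).round(4),'p2',np.percentile(k,2,axis=0).round(4),'p98',np.percentile(k,98,axis=0).round(4))
    # slab tilt from y faces
    k=sel((-.07,-.02,.145),(.07,.02,.27),1)
    if len(k)>50:
        c=np.median(k,0);print('   slab face n',np.linalg.svd(k-c)[2][2].round(3))
E
python3 m4.py
```

```text
wrist
   bed 3176 med [ 0.0152 -0.0624  0.0217] p2 [-0.0586 -0.1559  0.0202] p98 [ 0.0587 -0.0141  0.0233]
   fence top 150 med [0.0309 0.0138 0.0667] p2 [-0.0073  0.0086  0.0655] p98 [0.0487 0.0165 0.0682]
   fence face 50 med [0.0364 0.0076 0.0464] p2 [-0.0356  0.0075  0.0365] p98 [0.0491 0.0198 0.0568]
   slab top 2038 med [ 0.0049 -0.0028  0.2421] p2 [-0.0435 -0.0122  0.241 ] p98 [0.0529 0.0109 0.2562]
   slab y faces 1592 med [9.200e-03 1.000e-04 2.426e-01] p2 [-0.0346 -0.0179  0.1843] p98 [0.0541 0.0183 0.269 ]
   slab x ends 2111 med [ 0.0541 -0.0024  0.2151] p2 [-0.0034 -0.0095  0.1564] p98 [0.0546 0.0087 0.2428]
   nose end 197 med [ 0.0026 -0.0827  0.0428] p2 [-0.0188 -0.0832  0.0315] p98 [ 0.0191 -0.0395  0.0494]
   nose 61 med [ 0.0022 -0.0575  0.0446] p2 [-0.0029 -0.0678  0.0408] p98 [ 0.0066 -0.0408  0.0472]
   handle top 114 med [ 0.0031 -0.1222  0.1214] p2 [-0.013  -0.1256  0.1197] p98 [ 0.0163 -0.1181  0.1229]
   handle yface 896 med [ 0.0013 -0.1179  0.0966] p2 [-0.0136 -0.1186  0.0711] p98 [ 0.0159 -0.1172  0.1192]
   slab face n [-0.029 -1.     0.001]
top
   bed 7
[... 1245 characters left out ...]
029 ] p98 [0.0449 0.0088 0.0594]
   slab top 103 med [-0.0343 -0.0049  0.2447] p2 [-0.0629 -0.0131  0.2429] p98 [0.0027 0.0025 0.2496]
   slab y faces 923 med [-0.0189 -0.0127  0.1946] p2 [-0.0625 -0.0146  0.1587] p98 [0.0475 0.0047 0.2543]
   slab x ends 114 med [-0.0653 -0.0048  0.2101] p2 [-0.0673 -0.0098  0.1602] p98 [-0.0268  0.0032  0.245 ]
   nose 6 med [-0.0009 -0.0491  0.044 ] p2 [-0.004  -0.0673  0.0413] p98 [-0.0002 -0.0441  0.0466]
   handle top 15 med [-0.0011 -0.125   0.1225] p2 [-0.0094 -0.1271  0.1206] p98 [ 0.0115 -0.1224  0.1242]
   handle yface 117 med [-0.0003 -0.1284  0.0964] p2 [-0.0155 -0.1296  0.0711] p98 [ 0.0136 -0.1272  0.1181]
   slab face n [-0.016  0.998 -0.058]
```

```bash
cat >> m4.py <<'E'
    for nm,a,b in(('SLAB',(-.07,-.017,.155),(.06,-.006,.238)),('FENCE',(-.047,.002,.028),(.047,.013,.06))):
        k=sel(a,b,1,.8)
        if len(k)<40:continue
        for _ in range(5):
            A=np.c_[k[:,0],k[:,2]-.2,np.ones(len(k))];x=np.linalg.lstsq(A,k[:,1],rcond=None)[0];r=k[:,1]-A@x;k=k[abs(r)<max(.0008,2*r.std())]
        print('   ',nm,'y = %.4f x + %.4f z + %.4f'%tuple(x),len(k),r.std().round(4))
E
python3 m4.py|grep -E 'wrist|top$|scene|SLAB|FENCE'
```

```text
wrist
    SLAB y = 0.0500 x + 0.0062 z + -0.0128 113 0.0004
top
    SLAB y = -0.0032 x + -0.0023 z + -0.0103 412 0.0003
    FENCE y = 0.0003 x + 0.0017 z + 0.0094 165 0.0003
scene
    SLAB y = -0.0021 x + -0.0016 z + -0.0128 861 0.0006
    FENCE y = -0.0009 x + -0.0046 z + 0.0064 241 0.0006
```

```bash
python3 -m handwheel '[[0.12,0.48,-0.28,-0.13,0,0,0],[0.12,1.2,-0.28,2.6,0,0,0],[0.12,2,-0.28,5.5,0,0,0],[0.12,2.7,-0.28,8.2,0,0,0],[0.12,3.2,-0.28,10,0,0,0],[0.12,3.4,-0.28,10.9,0,0,0],[0.12,3.55,-0.28,11.46,0,0,0],[0.12,3.55,-0.28,11.46,0,0,0],[0.12,3.55,-0.28,11.46,0,0,0]]' 22 && python3 - <<'E'
from s import *
s=arm.sense();print(s['force'])
rel(*place(np.radians(-15),0,2.8),s)
for n in('top','scene','wrist'):
    s=arm.sense();p,d=camera(n);pickle.dump((s,p,d),open(n[0]+'5.pkl','wb'))
E
sed -e "s/'\([wts]\)4'/'\15'/g; s/(-.07,-.017,.155),(.06,-.006,.238)/(-.07,-.017,.06),(.06,-.003,.12)/; s/(-.07,-.02,.18),(.07,.02,.27)/(-.07,-.02,.08),(.07,.02,.16)/; s/(-.08,-.01,.145),(.08,.01,.25)/(-.08,-.01,.05),(.08,.01,.12)/" m4.py > m5.py; python3 m5.py|grep -E 'wrist|top|scene|SLAB|FENCE|fence|slab x'
```

```text
clock: 11.1
tcp_pos: [0.6218, 0.2761, 0.092]
ee_rot: [3.109, 0.077, -0.401]
force: [-0.2, -0.7, -2.9]
finger_gap: 0.0158
finger_force: 23.3
[-0.22206121 -0.71481077 -2.93764929]
shift cm [0.14 0.02 1.47] rot [-0.0003 -0.0053  0.0004]
wrist
   fence top 190 med [0.022  0.0146 0.0667] p2 [-0.0128  0.0106  0.0656] p98 [0.0487 0.0167 0.0678]
   fence face 22 med [0.0392 0.0195 0.0508] p2 [-0.0044  0.0124  0.0359] p98 [0.05   0.02   0.0563]
   slab top 2140 med [ 0.0114 -0.0002  0.1248] p2 [-0.0379 -0.0154  0.1236] p98 [0.0593 0.0157 0.1577]
   slab x ends 1463 med [ 0.0606 -0.0002  0.0911] p2 [ 0.0596 -0.0073  0.0521] p98 [0.0611 0.0067 0.1192]
   handle top 198 med [-0.0045 -0.1188  0.1206] p2 [-0.0134 -0.1246  0.1122] p98 [ 0.0142 -0.117   0.1222]
    SLAB y = 0.1209 x + 0.0141 z + -0.0134 120 0.0021
top
   slab top 80 med [-0.0224  0.0002  0.1244] p2 [-0.0561 -0.0065  0.1219] p98 [0.0099 0.0058 0.1281]
   slab x ends 46 med [-0.0593 -0.0011  0.0932] p2 [-0.0599 -0.0095  0.0543] p98 [0.0045 0.0059 0.1183]
   handle top 18 med [-0.0009 -0.1215  0.1211] p2 [-0.0117 -0.1247  0.1192] p98 [ 0.0125 -0.1188  0.1234]
    SLAB y = -0.0013 x + -0.0030 z + -0.0073 182 0.0003
scene
   slab top 92 med [-0.0241 -0.0019  0.1257] p2 [-0.0578 -0.0153  0.1142] p98 [0.0151 0.0104 0.1404]
   slab x ends 89 med [-0.0591 -0.0029  0.0819] p2 [-0.0608 -0.0089  0.0528] p98 [-0.0464  0.0036  0.118 ]
   handle top 19 med [-0.0022 -0.1242  0.1225] p2 [-0.015  -0.1274  0.121 ] p98 [ 0.0099 -0.1219  0.1243]
    SLAB y = -0.0015 x + -0.0033 z + -0.0093 441 0.0006
```

```bash
python3 -m handwheel '[[0.12,0.08,0,0.3,0,0,0],[0.12,0.15,0,0.6,0,0,0],[0.12,0.22,0,0.85,0,0,0],[0.12,0.27,0,1.0,0,0,0],[0.12,0.27,0,1.0,0,0,0],[0.12,0.27,0,1.0,0,0,0]]' 22;  python3 -m handwheel '[[0.12,0.01,0,0.05,0,0,0],[0.12,0.02,0,0.08,0,0,0],[0.12,0.02,0,0.08,0,0,0]]'
```

```text
clock: 11.85
tcp_pos: [0.621, 0.2761, 0.0802]
ee_rot: [3.108, 0.077, -0.404]
force: [0.4, -1.4, -3.9]
finger_gap: 0.0157
finger_force: 23.4
clock: 12.15
tcp_pos: [0.6212, 0.2761, 0.0798]
ee_rot: [3.108, 0.077, -0.403]
force: [-0.1, -0.8, -3.8]
finger_gap: 0.0156
finger_force: 23.4
```

```bash
python3 - <<'E'
from h import *
s=arm.sense();print(s['force'],s['tcp_pos'])
E
```

```text
[-0.07805094 -0.83907154 -3.78638813] [0.62121373 0.27612956 0.07975641]
```

```bash
for i in 1 2 3 4; do :; done; python3 -m handwheel '[[0.12,0.01,0,0.04,0,0,0],[0.12,0.01,0,0.04,0,0,0]]'; python3 -m handwheel '[[0.12,0.01,0,0.04,0,0,0],[0.12,0.01,0,0.04,0,0,0]]'; python3 -m handwheel '[[0.12,0.01,0,0.04,0,0,0],[0.12,0.01,0,0.04,0,0,0]]'
```

```text
clock: 12.35
tcp_pos: [0.6213, 0.2761, 0.0794]
ee_rot: [3.108, 0.077, -0.403]
force: [0.1, -1.7, -3.2]
finger_gap: 0.0159
finger_force: 23.5
clock: 12.55
tcp_pos: [0.6214, 0.2761, 0.0792]
ee_rot: [3.108, 0.077, -0.402]
force: [-0.4, -1.0, -0.5]
finger_gap: 0.0156
finger_force: 23.8
clock: 12.75
tcp_pos: [0.6215, 0.2761, 0.0791]
ee_rot: [3.109, 0.077, -0.402]
force: [1.4, -1.6, 3.3]
finger_gap: 0.0156
finger_force: 24.3
```

```bash
python3 -m handwheel '[[0.12,-0.01,0,-0.04,0,0,0],[0.17,-0.01,0,-0.04,0,0,0],[0.2,-0.01,0,-0.04,0,0,0],[0.23,-0.01,0,-0.04,0,0,0],[0.3,-0.01,0,-0.04,0,0,0],[0.4,-0.01,0,-0.04,0,0,0],[0.5,-0.01,0,-0.04,0,0,0],[0.5,-0.01,0,-0.04,0,0,0]]' 20 && python3 - <<'E'
from h import *
import pickle
s=arm.sense();print(s['force'],s['finger_gap'])
p,d=camera('scene');pickle.dump((s,p,d),open('s5.pkl','wb'))
p,d=camera('top');pickle.dump((s,p,d),open('t5.pkl','wb'))
E
python3 m5.py|grep -E 'top$|scene|SLAB|slab top'
```

```text
clock: 13.55
tcp_pos: [0.6211, 0.2762, 0.0788]
ee_rot: [3.108, 0.077, -0.403]
force: [-1.0, 0.3, 0.6]
finger_gap: 0.0427
finger_force: 0.0
[-0.9534779   0.28429491  0.61367367] 0.042657714342062045
   slab top 2140 med [ 0.0114 -0.0002  0.1248] p2 [-0.0379 -0.0154  0.1236] p98 [0.0593 0.0157 0.1577]
    SLAB y = 0.1209 x + 0.0141 z + -0.0134 120 0.0021
top
   slab top 65 med [-0.0264  0.0012  0.111 ] p2 [-0.0567 -0.005   0.1087] p98 [0.0106 0.0053 0.1137]
    SLAB y = -0.0014 x + 0.0026 z + -0.0066 217 0.0003
scene
   slab top 106 med [-0.0183 -0.002   0.113 ] p2 [-0.057  -0.0088  0.1109] p98 [0.0223 0.0038 0.1154]
    SLAB y = -0.0028 x + -0.0017 z + -0.0094 341 0.0006
```

```bash
python3 -m handwheel '[[0.5,0,0,-1,0,0,0],[0.5,0,0,-3,0,0,0],[0.5,0,0,-6,0,0,0],[0.5,0,0,-9,0,0,0],[0.5,0,0,-12,0,0,0],[0.5,0,0,-14,0,0,0],[0.5,0,0,-14,0,0,0],[0.5,0,0,-14,0,0,0]]' && cat >> h.py <<'E'
ex=np.array([.9988,.0489,0]);ey=np.array([-.0489,.9988,0]);O=np.array([.6243,.276,0])
def F(x,y,z):return O+x*ex+y*ey+[0,0,z]
E
python3 - <<'E'
from s import *
s=arm.sense()
for z in(.22,.085):
    p,M=goal(F(.001,-.160,z),np.radians(2.8));rel(p,M,s);print(p,[x.round(2).tolist() for x in ik(p,M,12)])
p,d=camera('scene');pickle.dump((s,p,d),open('s5.pkl','wb'))
p,d=camera('top');pickle.dump((s,p,d),open('t5.pkl','wb'))
p,d=camera('wrist');pickle.dump((s,p,d),open('w5.pkl','wb'))
E
python3 m5.py|grep -vE 'bed|y faces'
```

```text
clock: 14.45
tcp_pos: [0.657, 0.2779, 0.2151]
ee_rot: [3.109, 0.076, -0.402]
force: [-0.1, -0.1, -0.9]
finger_gap: 0.0425
finger_force: 0.0
shift cm [-3.2  16.03  0.32] rot [-0.0008  0.2569  0.0003]
[0.6331228 0.1162409 0.22     ] [[0.48, 0.31, -0.08, 0.0, -1.18, 1.14]]
shift cm [ 0.23 16.04 13.37] rot [-0.0008  0.2569  0.0003]
[0.6331228 0.1162409 0.085    ] [[0.48, 0.43, -0.24, -0.0, -0.9, 1.14]]
wrist
   fence top 251 med [0.0014 0.0135 0.0681] p2 [-0.0439  0.0105  0.0668] p98 [0.0483 0.0166 0.0694]
   fence face 19 med [0.0354 0.0197 0.0524] p2 [-0.0341  0.0193  0.0428] p98 [0.0409 0.0199 0.0536]
   slab top 850 med [4.200e-03 1.000e-04 1.131e-01] p2 [-0.0546 -0.0067  0.112 ] p98 [0.0576 0.0065 0.1144]
   slab x ends 429 med [0.0616 0.0001 0.0873] p2 [ 0.0291 -0.0068  0.0508] p98 [0.062  0.0065 0.1134]
   nose end 141 med [ 0.0033 -0.0823  0.043 ] p2 [-0.0189 -0.0828  0.031 ] p98 [ 0.0192 -0.0391  0.0498]
   nose 69 med [ 0.0028 -0.0581  0.0457] p2 [-0.0018 -0.0696  0.0422] p98 [ 0.0073 -0.0408  0.0478]
   handle top 107 med [-0.     -0.1217  0.1229] p2 [-0.0121 -0.1251  0.1215] 
[... 761 characters left out ...]
 p2 [-0.0154 -0.1265  0.0764] p98 [ 0.0119 -0.1168  0.1198]
    SLAB y = -0.0007 x + 0.0028 z + -0.0066 366 0.0003
scene
   slab top 141 med [-0.0008 -0.0021  0.113 ] p2 [-0.0543 -0.0081  0.1105] p98 [0.0534 0.0042 0.1148]
   slab x ends 67 med [-0.0597 -0.0027  0.0792] p2 [-0.0613 -0.0083  0.0535] p98 [-0.0581  0.0036  0.11  ]
   nose 10 med [-0.002  -0.0609  0.0439] p2 [-0.0066 -0.0677  0.0404] p98 [ 0.0007 -0.0436  0.0467]
   handle top 18 med [-0.0014 -0.1246  0.1226] p2 [-0.0147 -0.1282  0.1209] p98 [ 0.01   -0.1216  0.124 ]
   handle yface 120 med [-0.0011 -0.1284  0.097 ] p2 [-0.0146 -0.13    0.071 ] p98 [ 0.0144 -0.1272  0.1193]
    SLAB y = -0.0011 x + -0.0002 z + -0.0091 520 0.0006
```

```bash
python3 -m handwheel '[[0.3,-0.5,4,0.1,0,0.13,0],[0.1,-2,8,0.3,0,0.257,0],[0,-3,12,0.3,0,0.257,0],[0,-3.2,16,0.3,0,0.257,0],[0,-2.5,16,3,0,0.257,0],[0,-1.7,16,6,0,0.257,0],[0,-0.8,16,9.5,0,0.257,0],[0,0,16,12.5,0,0.257,0],[0,0.2,16,13.4,0,0.257,0],[0,0.2,16,13.4,0,0.257,0]]' && python3 -m handwheel '[[0,0,0,0,0,0,0],[0,0,0,0,0,0,0]]' && python3 - <<'E'
from h import *
s=arm.sense();print(s['force'])
rel(*goal(F(.001,-.160,.085),np.radians(2.8)),s)
x=np.array(s['tcp_pos'])-O;print('fix y',x@ey,'x',x@ex)
p,d=camera('scene');cv2.imwrite('pics/s6.png',cv2.resize(p[120:300,140:380],None,fx=3.2,fy=3.2)[:,:,::-1])
E
```

```text
clock: 15.6
tcp_pos: [0.6314, 0.116, 0.0825]
ee_rot: [3.139, 0.078, -0.007]
force: [-0.6, 0.4, 0.5]
finger_gap: 0.0001
finger_force: 0.0
clock: 15.8
tcp_pos: [0.6336, 0.117, 0.086]
ee_rot: [-3.14, -0.078, -0.003]
force: [0.3, -0.6, 0.0]
finger_gap: -0.0002
finger_force: 0.0
[ 0.32936249 -0.60927283  0.03071702]
shift cm [-0.05  0.07  0.1 ] rot [-0.0008 -0.0017  0.0009]
fix y -0.15927824307465888 x 0.0014926044274180027
```

View pics/s6.png

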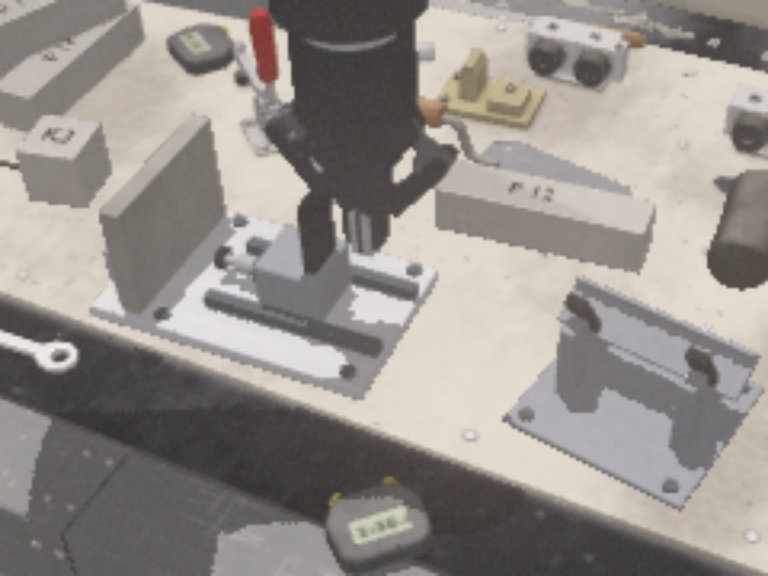

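The slab stands at the fence (105-225,120-305). The closed fingers are just behind the handle at (365,230), so I'll advance slowly.

```bash
python3 -m handwheel '[[0,0,-0.4,0,0,0,0],[0,0,-0.8,0,0,0,0],[0,0,-1.2,0,0,0,0],[0,0,-1.6,0,0,0,0],[0,0,-2.0,0,0,0,0],[0,0,-2.3,0,0,0,0],[0,0,-2.6,0,0,0,0],[0,0,-2.9,0,0,0,0],[0,0,-3.2,0,0,0,0],[0,0,-3.2,0,0,0,0]]' && cat > st.py <<'E'
from s import *
s=arm.sense();x=np.array(s['tcp_pos'])-O;print('Fy',np.array(s['force'])@ey,'tcp y',(x@ey).round(4))
for n in('top','scene'):
    p,d=camera(n);q=cloud(n,d)-O;q=np.stack([q@ex,q@ey,q[...,2]],-1).reshape(-1,3);c=p.reshape(-1,3).max(1)
    k=q[(c<75)&(abs(q[:,0])<.012)&(q[:,2]>.032)&(q[:,2]<.052)&(q[:,1]>-.055)&(q[:,1]<-.004)]
    f=q[(abs(q[:,0])<.05)&(q[:,2]>.07)&(q[:,2]<.1)&(abs(q[:,1]+.008)<.008)]
    h=q[(abs(q[:,0])<.012)&(q[:,2]>.07)&(q[:,2]<.11)&(c<60)&(q[:,1]<-.06)]
    if n=='top': b=q[(abs(q[:,0])<.02)&(q[:,2]>.048)&(q[:,2]<.066)&(q[:,1]<-.03)]; print('block +y edge',np.percentile(b[:,1],97).round(4))
    print(n,'nose tip',len(k),np.sort(k[:,1])[-4:].round(4),'slab face',np.median(f[:,1]).round(4))
E
python3 st.py
```

```text
clock: 16.85
tcp_pos: [0.631, 0.1482, 0.0843]
ee_rot: [3.14, 0.078, -0.002]
force: [-0.3, -2.9, 2.1]
finger_gap: -0.0005
finger_force: 1.9
Fy -2.9244112015215316 tcp y -0.128
block +y edge -0.0786
top nose tip 7 [-0.0295 -0.0289 -0.0287 -0.0285] slab face -0.0069
scene nose tip 2 [-0.0329 -0.0321] slab face -0.0091
```

```bash
python3 -m handwheel '[[0,0,-0.3,0,0,0,0],[0,0,-0.6,0,0,0,0],[0,0,-0.9,0,0,0,0],[0,0,-1.2,0,0,0,0],[0,0,-1.4,0,0,0,0],[0,0,-1.6,0,0,0,0],[0,0,-1.8,0,0,0,0],[0,0,-1.8,0,0,0,0]]' && python3 st.py; python3 -m handwheel '[[0,0,-0.1,0,0,0,0],[0,0,-0.1,0,0,0,0]]'
```

```text
clock: 17.75
tcp_pos: [0.63, 0.1663, 0.0842]
ee_rot: [3.14, 0.078, -0.001]
force: [-0.1, -3.7, 3.2]
finger_gap: -0.0002
finger_force: 2.2
Fy -3.671272721715885 tcp y -0.1098
block +y edge -0.0629
top nose tip 23 [-0.0088 -0.0084 -0.0084 -0.008 ] slab face -0.0069
scene nose tip 12 [-0.0131 -0.0128 -0.0123 -0.0112] slab face -0.009
clock: 18.05
tcp_pos: [0.63, 0.1671, 0.0842]
ee_rot: [3.14, 0.077, -0.001]
force: [-0.4, -5.4, 2.9]
finger_gap: 0.0004
finger_force: 2.7
```

```bash
for k in 1; do python3 -m handwheel '[[0,0,-0.05,0,0,0,0],[0,0,-0.1,0,0,0,0]]'|grep -E 'force:|tcp'; python3 -m handwheel '[[0,0,-0.05,0,0,0,0],[0,0,-0.1,0,0,0,0]]'|grep -E 'force:|tcp';  python3 -m handwheel '[[0,0,-0.05,0,0,0,0],[0,0,-0.05,0,0,0,0]]'|grep -E 'force:|tcp'; done; python3 st.py
```

```text
tcp_pos: [0.63, 0.1677, 0.0842]
force: [0.9, -7.5, 3.6]
finger_force: 3.6
tcp_pos: [0.6299, 0.1685, 0.0842]
force: [1.0, -8.5, 4.4]
finger_force: 4.1
tcp_pos: [0.6299, 0.1688, 0.0842]
force: [2.5, -9.1, 3.5]
finger_force: 4.0
Fy -9.169627148321966 tcp y -0.1073
block +y edge -0.0607
top nose tip 24 [-0.0087 -0.0086 -0.0082 -0.0079] slab face -0.0069
scene nose tip 10 [-0.0133 -0.0132 -0.012  -0.0119] slab face -0.009
```

The nose has stopped against the slab while the block moved about 2 mm more, and the push force rose from about 4 to 9 N. It is bearing lightly, so I'll withdraw.

```bash
python3 -m handwheel '[[0,0,0.1,0,0,0,0],[0,0,0.4,0,0,0,0],[0,0,1.5,0,0,0,0],[0,0,2.5,0,0,0,0],[0,0,2.5,-3,0,0,0],[0,0,2.5,-7,0,0,0],[0,0,2.5,-11,0,0,0],[0,0,2.5,-15,0,0,0],[0,0,2.5,-15,0,0,0],[0,0,2.5,-15,0,0,0]]' && python3 st.py && python3 - <<'E'
from h import *
p,d=camera('scene');cv2.imwrite('pics/s7.png',cv2.resize(p[120:300,140:380],None,fx=3.2,fy=3.2)[:,:,::-1])
E
```

```text
clock: 19.75
tcp_pos: [0.6315, 0.1447, 0.2353]
ee_rot: [-3.139, -0.077, -0.002]
force: [-0.3, 1.0, -0.7]
finger_gap: 0.0001
finger_force: 0.0
Fy 1.0193310924861836 tcp y -0.1314
block +y edge -0.0553
top nose tip 20 [-0.0089 -0.0089 -0.0087 -0.0085] slab face -0.0068
scene nose tip 2 [-0.0152 -0.0134] slab face -0.009
```

View pics/s7.png

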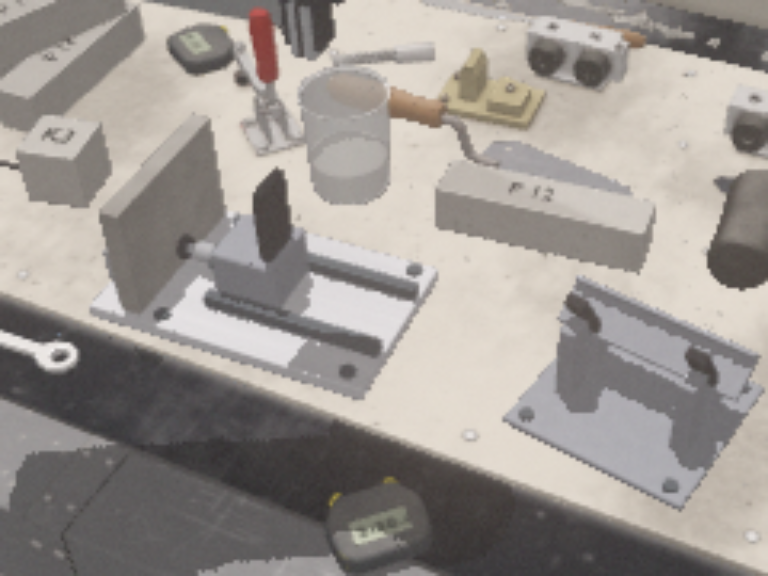

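The slab stands upright at the fence (105-225,120-305), with the nose bearing on it at (187,247). The arm is clear and the other things are undisturbed.

```bash
python3 -c "
from rig import arm
print(arm.job_done())"
```

```text
the job is handed in; nothing more can be done
None
```

The slab stands upright on the bed against the fence, the sprung nose bears on it lightly (about 4 N), the arm is clear, and the job is handed in at about 20 s.

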